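# Latch the spare key in its rest and hold the loupe over its teeth

### The job

Swing the brass hook on the wooden key rest shut over the key, until it is fully home in its catch. Then pick up the loupe by its handle and hold it level, its lens centred over the middle of the key's toothed part and at the height of the red ring on the rest's steel post, touching neither rest nor post. Finish there, still holding the loupe steady in the gripper; the key stays lying in its channel and the other things on the shelf stay where they are.

Things in the scene. Friction and masses are not known exactly. Their poses are not given: they have to be found in the camera images.
- rest: fixed dark wooden key rest, a block 120 (x) by 156 (y) by 20 mm high. Origin: centre of its underside, on the shelf top. A green felt channel 32 mm wide and 3 mm deep, along the block's y at x = +12 mm, holds the key. A brass catch (open to +y, its top 34 mm above the shelf top) stands at x = -16, y = +8 mm; a steel post 8 mm thick, its top 148 mm above the shelf top, stands at x = +50, y = -68 mm
- hook (a joint): angle (rad) of the brass hook, a flat bar that swings in the horizontal plane about an upright pivot on the rest. 0: closed, in the catch (firm stop), the bar points from the pivot to the rest's -x, over the key. It grows as the hook opens, the bar turning towards the rest's +y (clockwise from above); 1.6 is the far stop. Light friction (about 0.03 N m), stays where it is left
- hook_pivot (a point): the hook's pivot axis, at x = +45, y = +15 mm of the rest, at the bar's mid-thickness. The bar is 5 mm thick, 24 to 29 mm above the shelf top
- hook_knob (a point): middle of the upright round brass knob at the hook's free end, 90 mm from the pivot axis; knob 14 mm in diameter, 28 mm high, from 29 to 57 mm above the shelf top
- key_teeth (a point): middle of the toothed part of the loose steel key lying in the channel (key 80 mm long, 4 mm thick, round head 26 mm towards the rest's +y, teeth on the half towards -y); this point is at mid-thickness, about 19 mm above the shelf top, near x = +12, y = -20 mm of the rest
- focus_ring (a point): centre of the red ring (18 mm across, 6 mm high) on the steel post: its height is the loupe's focal height. It differs from one start to the next, 82 to 118 mm above the shelf top
- loupe_lens (a point): centre of the loupe's round lens, half-way up its dark steel rim (60 mm outside diameter, 12 mm high). z points up when the loupe is level, x points from the handle to the lens. The loupe starts lying flat, the rim's and handle's undersides on the shelf top, so this point is then 6 mm up; loupe about 120 g
- loupe_grip (a point): a good place to grip the loupe: centre of the section of its straight black handle 66 mm behind the lens centre (along the loupe's -x), 12 mm up. The handle is 18 mm wide, 24 mm high, and runs from 28 to 120 mm behind the lens centre
- dish: bystander: frosted glass dish with spare keys, 140 mm across, 38 mm high; origin under its centre
- lint_brush: bystander: teal plastic lint brush, 215 mm long along its x, 24 mm high; origin under its middle
- shoehorn: bystander: wooden spoon-shaped shoehorn, 285 mm long along its x, 12 mm high; origin under its middle
- polish_tin: bystander: brown-red shoe polish tin, 72 mm across, 24 mm high; origin under its centre
- torch: bystander: small yellow and black pocket torch, 112 mm long along its x, 30 mm wide, 24 mm high; origin under its middle

How it is judged:
On the way, in this order (a step that is already met when the one before it is completed fails the run):
1. the hook is swung home into its catch while the loupe still lies on the shelf top (value of joint hook below 0.07 rad and height (world z) of loupe_lens below 0.02 m), for 0.2 s.
2. the loupe is lifted in the gripper (height (world z) of loupe_lens above 0.05 m and contact force between the fingers and loupe above 0.5 N), for 0.2 s.
At the end, for the whole second after the job is handed in: Hook within 0.07 rad of closed; loupe held still by the fingers alone, clear of rest, post and ring, within 0.12 rad of level; lens centre within 12 mm horizontally of the middle of the key's teeth and within 8 mm of the red ring's height; key in its channel (value of joint hook below 0.07 rad and horizontal distance between loupe_lens and key_teeth below 0.012 m and z of loupe_lens in the frame of focus_ring between -0.008 and 0.008 m and angle between loupe_lens's own z axis and vertical below 0.12 rad and linear speed of loupe below 0.03 m/s and contact force between the fingers and loupe above 0.5 N and contact force between loupe and rest below 0.05 N and contact force between loupe and focus below 0.05 N and z of key_teeth in the frame of rest between 0.015 and 0.023 m); the arm keeps its last pose, push and grip.
It fails at once if the key is shifted by more than 10 mm (distance of key_teeth from where it was at the start of the episode above 0.01 m).
It fails at once if a bystander is moved by more than 30 mm (distance of any of dish, lint_brush, shoehorn, polish_tin, torch from where it was at the start of the episode above 0.03 m).
It also fails if it takes over 61 s, if anything falls off the work surface, if the arm or the gripper's body presses on something with over 40 N, if the wrist force passes 120 N, or if a joint passes its speed limit or range.

### The arm

A 6-joint arm with a two-finger parallel gripper is mounted at the origin on the work surface. World frame = base frame: x ahead of the robot, y to its left, z up, the work surface at z = 0. Lengths are in m, angles in rad, forces in N, time in s.
With the tool pointing down it reaches from about 0.375 to 0.9 m from the base axis. Payload 3.1 kg.
Tool frame: the origin (TCP) lies midway between the tips of the shut fingers; the grasp point (between the pads) lies 19 mm behind it (manip.grasp_offset is the distance from the TCP to the grasp point, in m); z points along the fingers, y is the line along which they close (so a half turn about z gives the same grasp; the last joint's range is limited). The gripper opens to 85 mm and grips with 20 to 120 N. Pads are 22 mm wide; open, the fingers measure 114 mm over their backs; the gripper's body (76 mm by 85 mm) begins 54 mm behind the grasp point. The pads swing forward as they close: fully open they stand 13 mm farther back than shut.
Start: joints at [-1.508, 0.527, 1.433, -0, 1.181, -0.178], TCP at [0.15, -0.607, 0.207] pointing down, gripper open.
Joint ranges: [-3.08, 3.08], [-0.75, 2.2], [0.22, 2.44], [-1.43, 4.57], [0, 2.65], [-2.85, 2.85]. Speed limits (rad/s): [2.79, 2.79, 3.14, 3.14, 3.14, 3.14].

### API

Orientations are given as a unit quaternion [x, y, z, w].
In Python, from station import sensors, cams, order, manip gives the robot as it stands.
- The arm moves only by the tool move_arm, never from a script. Its argument "targets" is a list of rows, each an object of numbers: "dx", "dy", "dz": the shift along the world's x, y, z normalised to -1 to 1, where 1 is 25 mm; "rx", "ry", "rz": the turn, a rotation vector about the world's x, y, z normalised to -1 to 1, where 1 is 30 degrees. A call has exactly 10 rows; each row shifts and turns the commanded pose from where the row before left it; what a row does not reach is not made up. A row lasts 1/8 s, in which the tool goes at most 62.5 mm and 10.7 degrees, less where a joint would pass 70% of its speed; a pose out of reach is approached as far as the arm can. A call with a number of a shift or a turn outside -1 to 1 is refused whole. A call with a gripper value outside its range is refused whole. "claw" is the opening in per cent of the stroke, from 0 (shut) to 100 (fully open), set as the call begins (left out, the last holds). The fingers move at their own pace and stop on an object; "newtons" is the grip in N (left out, the last holds). Time passes only in rows, so rows that do not move let the fingers close, or fill a call up. It gives the time, the measured TCP pose, the force, the opening and the grip force at its end, in the units of the state.
- sensors.sense(): the state, without advancing time (a new reading comes with each control period).
- cams.snapshot(name): name is "side" or "top"; returns the picture (400x640x3 uint8, red, green, blue); there is no depth.
- cams.camera_model(name): a dict with "fx", "fy", "cx", "cy" (pixels), "extrinsics" (4x4, takes a point from world to camera coordinates). Camera axes: x right, y down, z forward; pixel columns grow to the right and rows downward; lengths in m; the calibration is good to about 2 mm. A picture is of the moment at which its call begins. camera_model takes no time and is no camera call.
- order.sign_off(): hands the job in; it is judged then, once.
The state is a dict: "t": time; "q": joint angles; "qd": joint speeds; "tau": joint torques, N m; "tcp_pos": TCP position; "tool_rot": TCP orientation; "force": force on the tool from outside, world axes, zero at the start; "ft_torque": the same for the moment, N m; "finger_gap": opening from 0.0 (shut) to 1.0 (fully open); "gripper_force": force on a finger pad.
Only numpy, scipy, OpenCV 4.12 (cv2) and the standard library are available. Lean on these libraries where they do the work, as an engineer would, in place of code of your own. Each camera call takes 0.05 s, during which the arm holds its last target. There are 200 camera calls.

## Working session

There is one attempt and no reset: what is moved stays moved. The work goes in short steps, Python scripts to look and compute and a tool call to move; the robot and the scene stay as the last step left them, time stands still between calls to the robot, and variables do not carry over. Pictures are saved under pics/ and viewed, at most 10 in all, crops included, and the job is handed in when it is done.

Besides the shell and the picture viewer there is one more tool, called after "Emit:" as name(argument=value, ...), one argument or row to a line, values as JSON. move_arm: Moves the arm, as the interface text tells. Scaled input: -1 to 1 covers 25 mm each way for a shift and 30 degrees each way for a turn. Its arguments: {"type":"object","properties":{"targets":{"type":"array"},"claw":{"type":"number"},"newtons":{"type":"number"}},"required":["targets"]}

```bash
ls; mkdir -p pics
python3 - <<'E'
from station import sensors, cams
import cv2, json
for n in("top","side"):
    im=cams.snapshot(n); cv2.imwrite(f"pics/{n}0.png",im[:,:,::-1]); 
    m=cams.camera_model(n); print(n,m)
s=sensors.sense(); print(s)
E
```

```text
pics
top {'fx': 496.43448339881127, 'fy': 496.43448339881127, 'cx': 317.13821273291114, 'cy': 205.66409512747242, 'extrinsics': array([[ 2.30023981e-02, -9.99735267e-01, -5.34373985e-04,
        -1.76970470e-02],
       [-9.92195327e-01, -2.27633849e-02, -1.22597967e-01,
         5.99017222e-01],
       [ 1.22553347e-01,  3.35025061e-03, -9.92456273e-01,
         1.58439302e+00],
       [ 0.00000000e+00,  0.00000000e+00,  0.00000000e+00,
         1.00000000e+00]])}
side {'fx': 412.27834722264635, 'fy': 412.27834722264635, 'cx': 319.5334313072542, 'cy': 196.84330353160382, 'extrinsics': array([[-0.67318986, -0.73944818, -0.0056395 ,  0.42191134],
       [-0.46255016,  0.42702903, -0.77697719,  0.35758569],
       [ 0.5769426 , -0.52044461, -0.62950348,  0.98638502],
       [ 0.        ,  0.        ,  0.        ,  1.        ]])}
{'t': 0.1, 'q': array([-1.50746211e+00,  5.28385327e-01,  1.43377709e+00, -1.61006849e-05,
        1.18142226e+00, -1.78480057e-01]), 'qd': array([-0.0002736 , -0.00072495, -0.00333848, -0.00107129, -0.00070464,
       -0.00045446]), 'tau': array([-3.49874390e-04, -4.43305278e+01, -1.78585821e+01, -3.18037646e-04,
        3.86445856e-03,  1.67610406e-07]), 'tcp_pos': array([ 0.14965631, -0.60609724,  0.20612315]), 'tool_rot': array([ 9.92698770e-01,  1.20615752e-01,  4.98792344e-05, -9.94789351e-04]), 'force': array([-0.8807022 ,  0.2262058 , -0.96587478]), 'ft_torque': array([-0.0520804 , -0.00925264,  0.00673003]), 'gripper_force': 0.0, 'finger_gap': 0.9991058681931515}
```

View pics/top0.png

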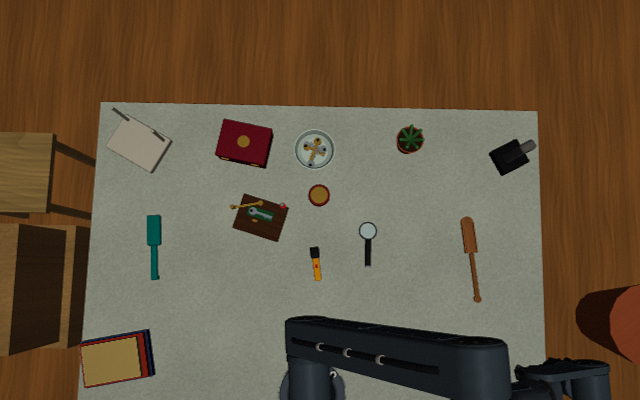

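View pics/side0.png

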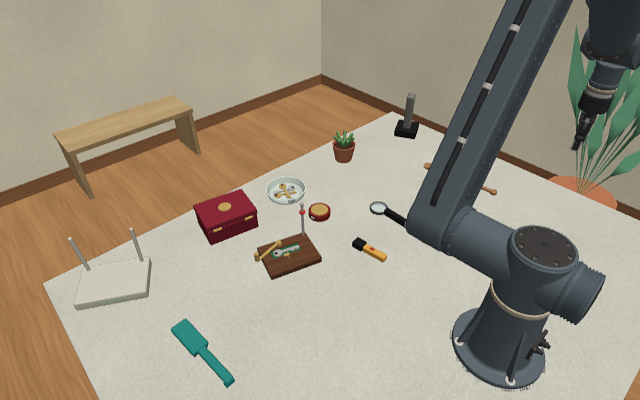

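The top view shows the rest near (260,217), the loupe lens at (368,230) and its handle running to (368,266). The side view shows the rest near (290,255) and the red ring near (302,212). I'll enlarge both.

Run:
```python
import cv2
a=cv2.imread("pics/top0.png")[180:275,222:302]; b=cv2.imread("pics/top0.png")[212:275,340:400]
a=cv2.resize(a,None,fx=6,fy=6,interpolation=cv2.INTER_CUBIC); b=cv2.resize(b,None,fx=5,fy=5,interpolation=cv2.INTER_CUBIC)
import numpy as np
c=np.zeros((570,780,3),np.uint8); c[:a.shape[0],:480]=a; c[:b.shape[0],480:]=b
cv2.imwrite("pics/topc.png",c)
s=cv2.imread("pics/side0.png")[190:288,245:375]
cv2.imwrite("pics/sidec.png",cv2.resize(s,None,fx=6,fy=6,interpolation=cv2.INTER_CUBIC))
```

```text
(no output)
```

View pics/topc.png

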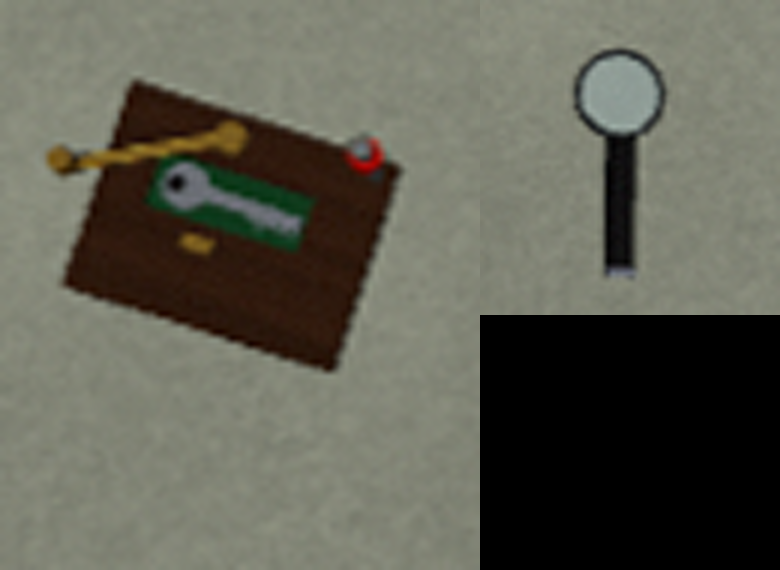

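View pics/sidec.png

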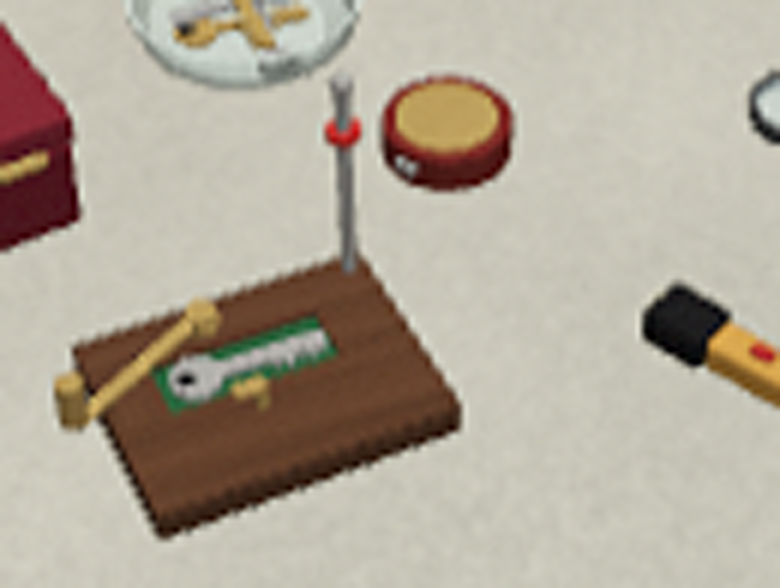

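Top crop: rest corners at (135,80), (400,168), (335,372) and (65,285), knob at (60,160), pivot at (232,138), ring at (366,155) and lens at (619,93). Side crop: ring at (343,131), corners at (75,348), (355,258) and (460,405).

```bash
cat > h.py <<'E'
import numpy as np
from station import cams
from scipy.optimize import least_squares
M={n:cams.camera_model(n) for n in("top","side")}
def proj(n,P):
    m=M[n];E=m["extrinsics"];c=np.atleast_2d(P)@E[:3,:3].T+E[:3,3]
    return np.c_[m["fx"]*c[:,0]/c[:,2]+m["cx"],m["fy"]*c[:,1]/c[:,2]+m["cy"]]
def back(n,uv,z):
    m=M[n];E=m["extrinsics"];R=E[:3,:3];d=R.T@[(uv[0]-m["cx"])/m["fx"],(uv[1]-m["cy"])/m["fy"],1];o=-R.T@E[:3,3]
    return o+d*(z-o[2])/d[2]
def rest(p,L): # p: x,y,yaw
    L=np.atleast_2d(L).astype(float);c,s=np.cos(p[2]),np.sin(p[2])
    return np.c_[p[0]+c*L[:,0]-s*L[:,1],p[1]+s*L[:,0]+c*L[:,1],L[:,2]]
tc=lambda x,y:((x+.5)/6-.5+222,(y+.5)/6-.5+180)
lc=lambda x,y:((x+.5)/5-.5+340-96,(y+.5)/5-.5+212)
sc=lambda x,y:((x+.5)/6-.5+245,(y+.5)/6-.5+190)
E
python3 - <<'E'
from h import *
C=np.array([[60,78,20],[60,-78,20],[-60,-78,20],[-60,78,20]])/1e3
T=np.array([tc(*a) for a in[(135,80),(400,168),(335,372),(65,285)]])
S=np.array([sc(*a) for a in[(75,348),(355,258),(460,405),(162,520)]])
f=lambda p:np.r_[(proj("top",rest(p,C))-T).ravel(),(proj("side",rest(p,C))-S).ravel()]
r=least_squares(f,[*back("top",T.mean(0),.02)[:2],-.25]);p=r.x
print("rest",p,np.round(r.fun.reshape(-1,2),1).tolist())
np.save("rest.npy",p)
# ring height
for h in(.08,.09,.10,.11,.12): 
    P=rest(p,[.05,-.068,h]);print(h,proj("side",P),proj("top",P))
print("obs",sc(343,131),tc(366,155), "posttop obs",sc(340,80),proj("side",rest(p,[.05,-.068,.148])))
inv=lambda P:[np.cos(p[2])*(P[0]-p[0])+np.sin(p[2])*(P[1]-p[1]),-np.sin(p[2])*(P[0]-p[0])+np.cos(p[2])*(P[1]-p[1])]
for nm,uv,z in[("knob",tc(60,158),.057),("pivot",tc(233,136),.034),("keyhead",tc(158,183),.021),("keytip",tc(302,222),.021),("catch",tc(196,243),.034)]:
    P=back("top",uv,z);print(nm,P,inv(P))
for nm,uv,z in[("knob",sc(68,380),.057),("pivot",sc(203,305),.034),("keyhead",sc(168,378),.021),("keytip",sc(328,338),.021)]:
    P=back("side",uv,z);print(nm,P,inv(P))
print("teeth",rest(p,[.012,-.02,.019]))
print("lens",back("top",lc(619,93),.012),back("top",lc(619,136),.012), "hend",back("top",lc(620,268),.024))
from scipy.spatial.transform import Rotation as R
E
```

```text
rest [ 0.55863702  0.18260459 -0.28261302] [[-0.6, 0.1], [0.1, -0.5], [-0.4, 0.2], [-0.5, 0.4], [-0.5, 0.0], [0.9, -1.3], [0.8, 0.1], [-0.4, -0.3]]
0.08 [[302.45361034 219.70666617]] [[283.28874183 206.84515394]]
0.09 [[302.34598202 217.1886573 ]] [[283.07272485 206.46434419]]
0.1 [[302.23723263 214.64442047]] [[282.85395494 206.07868136]]
0.11 [[302.12734456 212.07354372]] [[282.63237913 205.68807209]]
0.12 [[302.01629983 209.47560645]] [[282.40794308 205.29242061]]
obs (301.75, 211.41666666666666) (282.5833333333333, 205.41666666666666) posttop obs (301.25, 202.91666666666666) [[301.69906337 202.05372897]]
knob [0.5896289  0.27182069 0.057     ] [np.float64(0.004883100252646034), np.float64(0.09431948338989969)]
pivot [0.60661951 0.18202456 0.034     ] [np.float64(0.04624077639722862), np.float64(0.012823665507926078)]
keyhead [0.58132621 0.223779   0.021     ] [np.float64(0.010306971071134461), np.float64(0.04586826710138427)]
keytip [0.56163294 0.14399069 0.021     ] [np.float64(0.013645172899115416), np.float64(-0.03624662486433599)]
catch [0.54756266 0.19995471 0.034     ] [np.float64(-0.015473392709957666), np.float64(0.013573577790896326)]
knob [0.59067683 0.27228264 0.057     ] [np.float64(0.005760638403177469), np.float64(0.09505533657780466)]
pivot [0.60618851 0.18292385 0.034     ] [np.float64(0.04557609616528132), np.float64(0.013567085964085948)]
keyhead [0.58918566 0.21871783 0.021     ] [np.float64(0.019266027177455333), np.float64(0.04319960343031583)]
keytip [0.55718721 0.14429567 0.021     ] [np.float64(0.009290753826091083), np.float64(-0.037193507440543734)]
teeth [[0.56458366 0.1600516  0.019     ]]
lens [ 0.52467275 -0.17133908  0.012     ] [ 0.49634534 -0.17163917  0.012     ] hend [ 0.41007777 -0.17200245  0.024     ]
```

Run:
```python
from h import *
import cv2
p=np.load("rest.npy")
for n in("top","side"):
    im=cv2.imread(f"pics/{n}0.png").astype(int); b,g,r=im[...,0],im[...,1],im[...,2]
    x0,y0,x1,y1=dict(top=(276,198,292,215),side=(294,203,308,220))[n]
    w=np.clip(r-np.maximum(g,b)-60,0,None)[y0:y1,x0:x1]
    ys,xs=np.mgrid[y0:y1,x0:x1];print(n,"ring",(w*xs).sum()/w.sum(),(w*ys).sum()/w.sum(),w.max(), w.sum(1))
print(cv2.imread("pics/side0.png")[198:240,302].tolist()[:8], rest(p,[.05,-.068,.1]))
pv=np.array([.045,.015])
for th in(1.1,1.1,.9,.7,.5,.3,.15,0,):
    k=pv+.09*np.array([-np.cos(th),np.sin(th)]);t=np.array([-np.sin(th),-np.cos(th)])
    for d in((.045,.018) if th==1.1 else(.018,)):
        print(th,d,rest(p,[*(k-t*d),.037])[0].round(4),"yaw",np.degrees(np.arctan2(*(-t)[::-1])+p[2]).round(1))
```

```text
top ring 282.9270704573548 206.4796044499382 99 [  0   0   0   0   0  18  29  90 180 394  98   0   0   0   0   0   0]
side ring 301.88488576449913 211.7873462214411 113 [  0   0   0   0   0   0   0 109 325 412 283   9   0   0   0   0   0]
[[174, 189, 191], [186, 200, 203], [184, 198, 201], [180, 192, 197], [180, 187, 186], [171, 176, 177], [143, 147, 152], [104, 107, 109]] [[0.58769064 0.10335885 0.1       ]]
1.1 0.045 [0.6334 0.2813 0.037 ] yaw 10.8
1.1 0.018 [0.6069 0.2762 0.037 ] yaw 10.8
1.1 0.045 [0.6334 0.2813 0.037 ] yaw 10.8
1.1 0.018 [0.6069 0.2762 0.037 ] yaw 10.8
0.9 0.018 [0.5886 0.2746 0.037 ] yaw 22.2
0.7 0.018 [0.5711 0.2693 0.037 ] yaw 33.7
0.5 0.018 [0.5549 0.2607 0.037 ] yaw 45.2
0.3 0.018 [0.5408 0.249  0.037 ] yaw 56.6
0.15 0.018 [0.5319 0.2385 0.037 ] yaw 65.2
0 0.018 [0.5246 0.2268 0.037 ] yaw 73.8
```

Emit:
move_arm(
  targets=[
    {"dx": 0.4, "dy": 1},
    {"dx": 0.4, "dy": 1},
    {"dx": 0.4, "dy": 1},
    {"dx": 0.4, "dy": 1},
    {"dx": 0.4, "dy": 1},
    {"dx": 0.4, "dy": 1},
    {"dx": 0.4, "dy": 1},
    {"dx": 0.4, "dy": 1},
    {"dx": 0.4, "dy": 1},
    {"dx": 0.4, "dy": 1},
  ],
  claw=0,
)

```text
schema error: expected keys dx, dy, dz, rx, ry, rz
```

Emit:
move_arm(
  targets=[
    {"dx": 0.5, "dy": 1},
    {"dx": 0.5, "dy": 1},
    {"dx": 0.5, "dy": 1},
    {"dx": 0.5, "dy": 1},
    {"dx": 0.5, "dy": 1},
    {"dx": 0.5, "dy": 1},
    {"dx": 0.5, "dy": 1},
    {"dx": 0.5, "dy": 1},
    {"dx": 0.5, "dy": 1},
    {"dx": 0.5, "dy": 1},
  ],
)

```text
schema error: expected keys dx, dy, dz, rx, ry, rz
```

Emit:
move_arm(
  targets=[
    {"dx": 0.5, "dy": 1},
    {"dx": 0.5, "dy": 1},
    {"dx": 0.5, "dy": 1},
    {"dx": 0.5, "dy": 1},
    {"dx": 0.5, "dy": 1},
    {"dx": 0.5, "dy": 1},
    {"dx": 0.5, "dy": 1},
    {"dx": 0.5, "dy": 1},
    {"dx": 0.5, "dy": 1},
    {"dx": 0.5, "dy": 1},
  ],
)

```text
schema error: expected keys dx, dy, dz, rx, ry, rz
```

Emit:
move_arm(
  targets=[
    {"dx": 0.5, "dy": 1, "dz": 0, "rx": 0, "ry": 0, "rz": 0},
    {"dx": 0.5, "dy": 1, "dz": 0, "rx": 0, "ry": 0, "rz": 0},
    {"dx": 0.5, "dy": 1, "dz": 0, "rx": 0, "ry": 0, "rz": 0},
    {"dx": 0.5, "dy": 1, "dz": 0, "rx": 0, "ry": 0, "rz": 0},
    {"dx": 0.5, "dy": 1, "dz": 0, "rx": 0, "ry": 0, "rz": 0},
    {"dx": 0.5, "dy": 1, "dz": 0, "rx": 0, "ry": 0, "rz": 0},
    {"dx": 0.5, "dy": 1, "dz": 0, "rx": 0, "ry": 0, "rz": 0},
    {"dx": 0.5, "dy": 1, "dz": 0, "rx": 0, "ry": 0, "rz": 0},
    {"dx": 0.5, "dy": 1, "dz": 0, "rx": 0, "ry": 0, "rz": 0},
    {"dx": 0.5, "dy": 1, "dz": 0, "rx": 0, "ry": 0, "rz": 0},
  ],
  claw=0,
)

```text
t: 1.35
tcp_pos: [0.2749, -0.3557, 0.2068]
tool_rot: [0.993, 0.121, -0.0, -0.0]
force: [0.4, -0.1, 0.0]
finger_gap: 0.001
gripper_force: 0.0
```

Emit:
move_arm(
  targets=[
    {"dx": 0.5, "dy": 1, "dz": 0, "rx": 0, "ry": 0, "rz": 0},
    {"dx": 0.5, "dy": 1, "dz": 0, "rx": 0, "ry": 0, "rz": 0},
    {"dx": 0.5, "dy": 1, "dz": 0, "rx": 0, "ry": 0, "rz": 0},
    {"dx": 0.5, "dy": 1, "dz": 0, "rx": 0, "ry": 0, "rz": 0},
    {"dx": 0.5, "dy": 1, "dz": 0, "rx": 0, "ry": 0, "rz": 0},
    {"dx": 0.5, "dy": 1, "dz": 0, "rx": 0, "ry": 0, "rz": 0},
    {"dx": 0.5, "dy": 1, "dz": 0, "rx": 0, "ry": 0, "rz": 0},
    {"dx": 0.5, "dy": 1, "dz": 0, "rx": 0, "ry": 0, "rz": 0},
    {"dx": 0.5, "dy": 1, "dz": 0, "rx": 0, "ry": 0, "rz": 0},
    {"dx": 0.5, "dy": 1, "dz": 0, "rx": 0, "ry": 0, "rz": 0},
  ],
)

```text
t: 2.6
tcp_pos: [0.3998, -0.1058, 0.2069]
tool_rot: [0.993, 0.121, -0.0, -0.0]
force: [-0.2, -0.2, 0.3]
finger_gap: -0.003
gripper_force: 0.0
```

Emit:
move_arm(
  targets=[
    {"dx": 0.6, "dy": 1, "dz": 0, "rx": 0, "ry": 0, "rz": 0},
    {"dx": 0.6, "dy": 1, "dz": 0, "rx": 0, "ry": 0, "rz": 0},
    {"dx": 0.6, "dy": 1, "dz": 0, "rx": 0, "ry": 0, "rz": 0},
    {"dx": 0.6, "dy": 1, "dz": 0, "rx": 0, "ry": 0, "rz": 0},
    {"dx": 0.6, "dy": 1, "dz": 0, "rx": 0, "ry": 0, "rz": 0},
    {"dx": 0.6, "dy": 1, "dz": 0, "rx": 0, "ry": 0, "rz": 0},
    {"dx": 0.6, "dy": 1, "dz": 0, "rx": 0, "ry": 0, "rz": 0},
    {"dx": 0.6, "dy": 1, "dz": 0, "rx": 0, "ry": 0, "rz": 0},
    {"dx": 0.6, "dy": 1, "dz": 0, "rx": 0, "ry": 0, "rz": 0},
    {"dx": 0.6, "dy": 1, "dz": 0, "rx": 0, "ry": 0, "rz": 0},
  ],
)

```text
t: 3.85
tcp_pos: [0.5497, 0.1441, 0.2066]
tool_rot: [0.993, 0.121, -0.001, 0.0]
force: [-0.5, 0.3, 0.0]
finger_gap: -0.001
gripper_force: 0.0
```

Emit:
move_arm(
  targets=[
    {"dx": 0.58, "dy": 0.92, "dz": 0, "rx": 0, "ry": 0, "rz": 0},
    {"dx": 0.58, "dy": 0.92, "dz": 0, "rx": 0, "ry": 0, "rz": -0.1},
    {"dx": 0.58, "dy": 0.92, "dz": 0, "rx": 0, "ry": 0, "rz": 0},
    {"dx": 0.58, "dy": 0.92, "dz": 0, "rx": 0, "ry": 0, "rz": 0},
    {"dx": 0.58, "dy": 0.92, "dz": 0, "rx": 0, "ry": 0, "rz": 0},
    {"dx": 0.58, "dy": 0.92, "dz": 0, "rx": 0, "ry": 0, "rz": 0},
    {"dx": 0, "dy": 0, "dz": -1, "rx": 0, "ry": 0, "rz": 0},
    {"dx": 0, "dy": 0, "dz": -1, "rx": 0, "ry": 0, "rz": 0},
    {"dx": 0, "dy": 0, "dz": -1, "rx": 0, "ry": 0, "rz": 0},
    {"dx": 0, "dy": 0, "dz": -1, "rx": 0, "ry": 0, "rz": 0},
  ],
)

```text
t: 5.1
tcp_pos: [0.6362, 0.2811, 0.1055]
tool_rot: [0.996, 0.095, -0.001, 0.0]
force: [-1.6, -0.1, 0.4]
finger_gap: 0.001
gripper_force: 0.0
```

Emit:
move_arm(
  targets=[
    {"dx": 0, "dy": 0, "dz": -0.7, "rx": 0, "ry": 0, "rz": 0},
    {"dx": 0, "dy": 0, "dz": -0.7, "rx": 0, "ry": 0, "rz": 0},
    {"dx": 0, "dy": 0, "dz": -0.7, "rx": 0, "ry": 0, "rz": 0},
    {"dx": 0, "dy": 0, "dz": -0.7, "rx": 0, "ry": 0, "rz": 0},
    {"dx": 0, "dy": 0, "dz": 0, "rx": 0, "ry": 0, "rz": 0},
    {"dx": -0.3, "dy": -0.05, "dz": 0, "rx": 0, "ry": 0, "rz": 0},
    {"dx": -0.3, "dy": -0.05, "dz": 0, "rx": 0, "ry": 0, "rz": 0},
    {"dx": -0.2, "dy": -0.05, "dz": 0, "rx": 0, "ry": 0, "rz": 0},
    {"dx": 0, "dy": 0, "dz": 0, "rx": 0, "ry": 0, "rz": 0},
    {"dx": 0, "dy": 0, "dz": 0, "rx": 0, "ry": 0, "rz": 0},
  ],
)

```text
t: 6.35
tcp_pos: [0.617, 0.2775, 0.0374]
tool_rot: [0.996, 0.095, 0.0, -0.0]
force: [0.8, -0.0, -0.2]
finger_gap: -0.002
gripper_force: 0.0
```

Run:
```python
from station import cams
import cv2,numpy as np
a=cams.snapshot("top")[180:255,217:307,::-1]; b=cams.snapshot("side")[180:280,240:360,::-1]
c=np.zeros((500,800,3),np.uint8)
c[:300,:360]=cv2.resize(a,None,fx=4,fy=4,interpolation=2)
c[:400,370:370+430]=cv2.resize(b,None,fx=4,fy=4,interpolation=2)[:,:430]
cv2.imwrite("pics/c1.png",c)
```

```text
(no output)
```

View pics/c1.png

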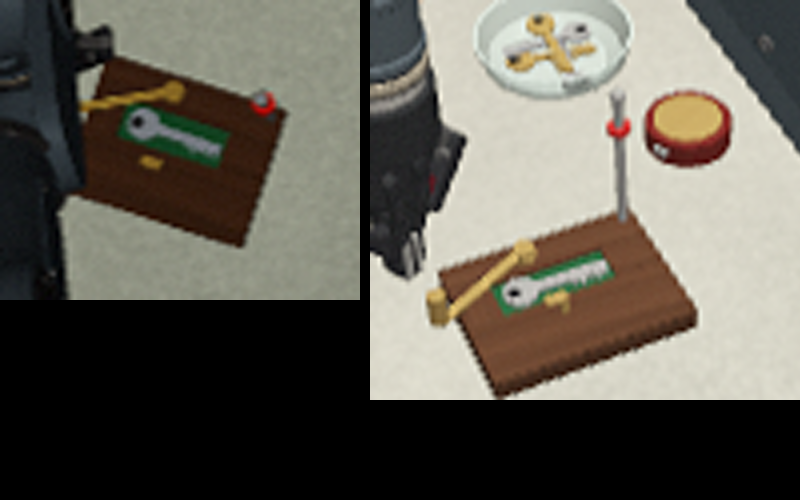

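Side part: the shut fingertips at (405,270) stand clear behind the knob at (440,305). I'll push along the arc now.

Emit:
move_arm(
  targets=[
    {"dx": -0.4, "dy": -0.05, "dz": 0, "rx": 0, "ry": 0, "rz": 0},
    {"dx": -0.366, "dy": -0.03, "dz": 0, "rx": 0, "ry": 0, "rz": 0.19},
    {"dx": -0.366, "dy": -0.03, "dz": 0, "rx": 0, "ry": 0, "rz": 0.19},
    {"dx": -0.35, "dy": -0.106, "dz": 0, "rx": 0, "ry": 0, "rz": 0.19},
    {"dx": -0.35, "dy": -0.106, "dz": 0, "rx": 0, "ry": 0, "rz": 0.19},
    {"dx": -0.324, "dy": -0.172, "dz": 0, "rx": 0, "ry": 0, "rz": 0.19},
    {"dx": -0.324, "dy": -0.172, "dz": 0, "rx": 0, "ry": 0, "rz": 0.19},
    {"dx": -0.282, "dy": -0.234, "dz": 0, "rx": 0, "ry": 0, "rz": 0.19},
    {"dx": -0.282, "dy": -0.234, "dz": 0, "rx": 0, "ry": 0, "rz": 0.19},
    {"dx": 0, "dy": 0, "dz": 0, "rx": 0, "ry": 0, "rz": 0},
  ],
)

```text
t: 7.7
tcp_pos: [0.5393, 0.2487, 0.037]
tool_rot: [0.881, 0.472, -0.001, -0.0]
force: [1.1, 0.0, -0.2]
finger_gap: 0.003
gripper_force: 0.0
```

Emit:
move_arm(
  targets=[
    {"dx": -0.178, "dy": -0.21, "dz": 0, "rx": 0, "ry": 0, "rz": 0.143},
    {"dx": -0.178, "dy": -0.21, "dz": 0, "rx": 0, "ry": 0, "rz": 0.143},
    {"dx": -0.146, "dy": -0.234, "dz": 0, "rx": 0, "ry": 0, "rz": 0.143},
    {"dx": -0.146, "dy": -0.234, "dz": 0, "rx": 0, "ry": 0, "rz": 0.143},
    {"dx": -0.02, "dy": -0.08, "dz": 0, "rx": 0, "ry": 0, "rz": 0},
    {"dx": 0, "dy": 0, "dz": 0, "rx": 0, "ry": 0, "rz": 0},
    {"dx": 0, "dy": 0, "dz": 0, "rx": 0, "ry": 0, "rz": 0},
    {"dx": 0, "dy": 0, "dz": 0, "rx": 0, "ry": 0, "rz": 0},
    {"dx": 0, "dy": 0, "dz": 0, "rx": 0, "ry": 0, "rz": 0},
    {"dx": 0, "dy": 0, "dz": 0, "rx": 0, "ry": 0, "rz": 0},
  ],
)

```text
t: 8.95
tcp_pos: [0.5239, 0.225, 0.037]
tool_rot: [0.801, 0.599, 0.0, -0.0]
force: [-0.4, -0.1, 0.6]
finger_gap: 0.001
gripper_force: 0.0
```

Emit:
move_arm(
  targets=[
    {"dx": -0.02, "dy": -0.08, "dz": 0, "rx": 0, "ry": 0, "rz": 0},
    {"dx": -0.02, "dy": -0.08, "dz": 0, "rx": 0, "ry": 0, "rz": 0},
    {"dx": 0, "dy": 0, "dz": 0, "rx": 0, "ry": 0, "rz": 0},
    {"dx": 0, "dy": 0, "dz": 0, "rx": 0, "ry": 0, "rz": 0},
    {"dx": 0, "dy": 0, "dz": 0, "rx": 0, "ry": 0, "rz": 0},
    {"dx": 0, "dy": 0, "dz": 0, "rx": 0, "ry": 0, "rz": 0},
    {"dx": 0, "dy": 0, "dz": 0, "rx": 0, "ry": 0, "rz": 0},
    {"dx": 0, "dy": 0, "dz": 0, "rx": 0, "ry": 0, "rz": 0},
    {"dx": 0, "dy": 0, "dz": 0, "rx": 0, "ry": 0, "rz": 0},
    {"dx": 0, "dy": 0, "dz": 0, "rx": 0, "ry": 0, "rz": 0},
  ],
)

```text
t: 10.2
tcp_pos: [0.5229, 0.2209, 0.037]
tool_rot: [0.801, 0.599, -0.0, -0.0]
force: [0.8, -1.2, 0.6]
finger_gap: 0.002
gripper_force: 0.0
```

Run:
```python
from station import cams
import cv2,numpy as np
a=cams.snapshot("top")[180:255,217:307,::-1]; b=cams.snapshot("side")[180:280,240:360,::-1]
c=np.zeros((500,800,3),np.uint8)
c[:300,:360]=cv2.resize(a,None,fx=4,fy=4,interpolation=2)
c[:400,370:370+430]=cv2.resize(b,None,fx=4,fy=4,interpolation=2)[:,:430]
cv2.imwrite("pics/c2.png",c)
```

```text
(no output)
```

View pics/c2.png

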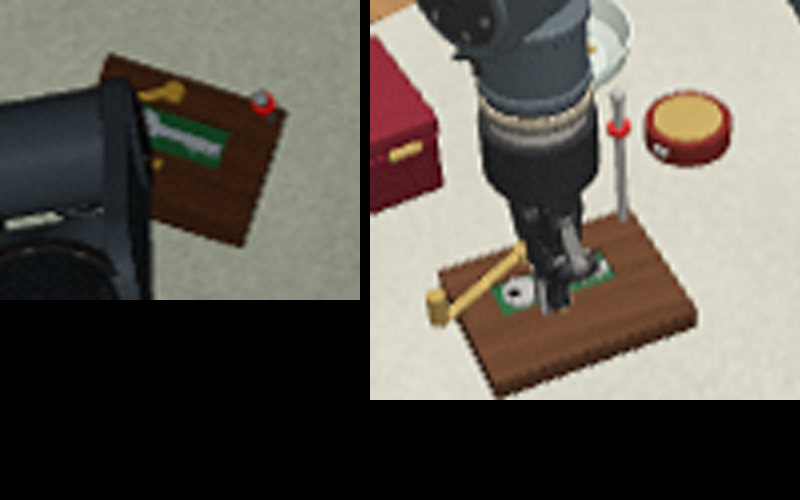

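Run:
```python
from h import *
from station import sensors
s=sensors.sense();print(s["tcp_pos"],s["q"])
for P in([.617,.2775,.0374],[.5229,.2209,.037],[.5896,.2718,.057],[.5896,.2718,.029]):
    a=proj("side",P)[0];b=proj("top",P)[0];print(P,a,(a-[240,180])*4+[370,0],b,(b-[217,180])*4)
```

```text
[0.52287561 0.22091387 0.03700928] [2.02915559e-01 6.97914598e-01 1.70653592e+00 3.90907639e-05
 7.37159659e-01 4.88900129e-01]
[0.617, 0.2775, 0.0374] [249.72415361 253.58598355] [408.89661446 294.34393419] [231.24581932 198.30562695] [56.98327727 73.22250781]
[0.5229, 0.2209, 0.037] [285.95323715 261.85087193] [553.81294861 327.40348772] [247.39692969 227.40990574] [121.58771875 189.63962298]
[0.5896, 0.2718, 0.057] [256.2842735 253.0394741] [435.13709401 292.15789639] [231.58934877 205.92570443] [ 58.35739506 103.70281772]
[0.5896, 0.2718, 0.029] [257.29549967 259.87739482] [439.1819987  319.50957929] [233.05346688 206.96750406] [ 64.21386754 107.87001624]
```

The hook has not moved, and the tips appear about 15 mm higher than the reported TCP. I'll lift, go back and probe the shelf beside the rest.

Emit:
move_arm(
  targets=[
    {"dx": 0.1, "dy": 0.2, "dz": 1, "rx": 0, "ry": 0, "rz": 0},
    {"dx": 0, "dy": 0, "dz": 1, "rx": 0, "ry": 0, "rz": 0},
    {"dx": 0, "dy": 0, "dz": 0.5, "rx": 0, "ry": 0, "rz": -0.3},
    {"dx": 0.5, "dy": 0.5, "dz": 0, "rx": 0, "ry": 0, "rz": -0.3},
    {"dx": 0.7, "dy": 0.5, "dz": 0, "rx": 0, "ry": 0, "rz": -0.3},
    {"dx": 0.7, "dy": 0.5, "dz": 0, "rx": 0, "ry": 0, "rz": -0.3},
    {"dx": 0.7, "dy": 0.5, "dz": 0, "rx": 0, "ry": 0, "rz": -0.3},
    {"dx": 0.8, "dy": 0.25, "dz": 0, "rx": 0, "ry": 0, "rz": -0.3},
    {"dx": 0.8, "dy": 0, "dz": 0, "rx": 0, "ry": 0, "rz": -0.3},
    {"dx": 0.2, "dy": 0, "dz": 0, "rx": 0, "ry": 0, "rz": 0},
  ],
)

```text
t: 11.55
tcp_pos: [0.6363, 0.2821, 0.0993]
tool_rot: [0.996, 0.093, 0.0, -0.0]
force: [-0.4, 0.1, 0.1]
finger_gap: 0.0
gripper_force: 0.0
```

Emit:
move_arm(
  targets=[
    {"dx": 0, "dy": 0, "dz": -0.8, "rx": 0, "ry": 0, "rz": 0},
    {"dx": 0, "dy": 0, "dz": -0.8, "rx": 0, "ry": 0, "rz": 0},
    {"dx": 0, "dy": 0, "dz": -0.8, "rx": 0, "ry": 0, "rz": 0},
    {"dx": 0, "dy": 0, "dz": -0.5, "rx": 0, "ry": 0, "rz": 0},
    {"dx": 0, "dy": 0, "dz": -0.2, "rx": 0, "ry": 0, "rz": 0},
    {"dx": 0, "dy": 0, "dz": -0.2, "rx": 0, "ry": 0, "rz": 0},
    {"dx": 0, "dy": 0, "dz": -0.2, "rx": 0, "ry": 0, "rz": 0},
    {"dx": 0, "dy": 0, "dz": 0, "rx": 0, "ry": 0, "rz": 0},
    {"dx": 0, "dy": 0, "dz": 0, "rx": 0, "ry": 0, "rz": 0},
    {"dx": 0, "dy": 0, "dz": 0, "rx": 0, "ry": 0, "rz": 0},
  ],
)

```text
t: 12.8
tcp_pos: [0.6357, 0.2823, 0.0124]
tool_rot: [0.996, 0.092, 0.0, -0.0]
force: [0.6, -0.2, -0.0]
finger_gap: -0.006
gripper_force: 0.0
```

Run:
```python
from station import cams,sensors
from h import *
import cv2
b=cams.snapshot("side")[200:280,220:310,::-1]
cv2.imwrite("pics/c3.png",cv2.resize(b,None,fx=7,fy=7,interpolation=2))
P=sensors.sense()["tcp_pos"];a=proj("side",P)[0];print(P,(a-[220,200]+.5)*7)
```

```text
[0.63561844 0.2822132  0.01236671] [183.13941453 401.5782387 ]
```

View pics/c3.png

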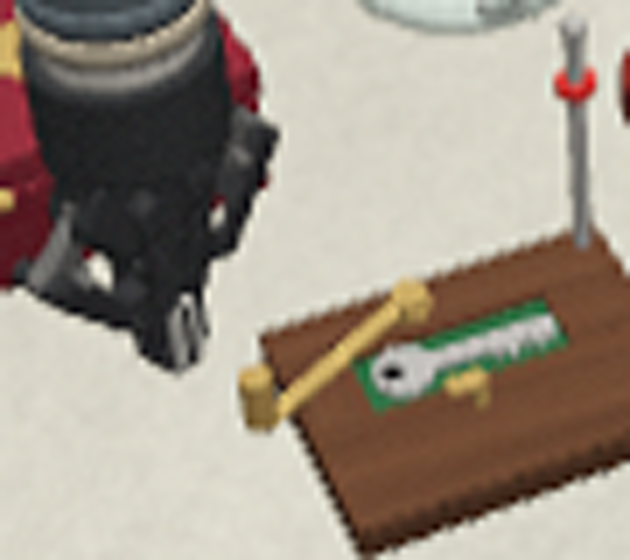

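The tips at (180,368) stand about 33 px above the predicted (183,402), so the physical tip seems ~19 mm above the reported TCP. I'll confirm this by touching the shelf gently.

Emit:
move_arm(
  targets=[
    {"dx": 0, "dy": 0, "dz": -0.2, "rx": 0, "ry": 0, "rz": 0},
    {"dx": 0, "dy": 0, "dz": -0.2, "rx": 0, "ry": 0, "rz": 0},
    {"dx": 0, "dy": 0, "dz": -0.2, "rx": 0, "ry": 0, "rz": 0},
    {"dx": 0, "dy": 0, "dz": -0.2, "rx": 0, "ry": 0, "rz": 0},
    {"dx": 0, "dy": 0, "dz": -0.1, "rx": 0, "ry": 0, "rz": 0},
    {"dx": 0, "dy": 0, "dz": 0, "rx": 0, "ry": 0, "rz": 0},
    {"dx": 0, "dy": 0, "dz": 0, "rx": 0, "ry": 0, "rz": 0},
    {"dx": 0, "dy": 0, "dz": 0, "rx": 0, "ry": 0, "rz": 0},
    {"dx": 0, "dy": 0, "dz": 0, "rx": 0, "ry": 0, "rz": 0},
    {"dx": 0, "dy": 0, "dz": 0, "rx": 0, "ry": 0, "rz": 0},
  ],
)

```text
t: 14.1
tcp_pos: [0.6354, 0.2822, -0.0104]
tool_rot: [0.996, 0.092, 0.0, -0.0]
force: [-0.2, 0.1, 0.6]
finger_gap: 0.002
gripper_force: 0.0
```

Emit:
move_arm(
  targets=[
    {"dx": 0, "dy": 0, "dz": -0.08, "rx": 0, "ry": 0, "rz": 0},
    {"dx": 0, "dy": 0, "dz": -0.08, "rx": 0, "ry": 0, "rz": 0},
    {"dx": 0, "dy": 0, "dz": -0.08, "rx": 0, "ry": 0, "rz": 0},
    {"dx": 0, "dy": 0, "dz": -0.08, "rx": 0, "ry": 0, "rz": 0},
    {"dx": 0, "dy": 0, "dz": 0, "rx": 0, "ry": 0, "rz": 0},
    {"dx": 0, "dy": 0, "dz": 0, "rx": 0, "ry": 0, "rz": 0},
    {"dx": 0, "dy": 0, "dz": 0, "rx": 0, "ry": 0, "rz": 0},
    {"dx": 0, "dy": 0, "dz": 0, "rx": 0, "ry": 0, "rz": 0},
    {"dx": 0, "dy": 0, "dz": 0, "rx": 0, "ry": 0, "rz": 0},
    {"dx": 0, "dy": 0, "dz": 0, "rx": 0, "ry": 0, "rz": 0},
  ],
)

```text
t: 15.35
tcp_pos: [0.6354, 0.2822, -0.0185]
tool_rot: [0.996, 0.092, 0.0, -0.0]
force: [-0.1, -0.3, -0.5]
finger_gap: 0.004
gripper_force: 0.0
```

The tip offset (at least 18 mm) is confirmed. I'll raise to a reported z of 0.0165 (tip about 36 mm) and sweep again.

Emit:
move_arm(
  targets=[
    {"dx": 0, "dy": 0, "dz": 0.7, "rx": 0, "ry": 0, "rz": 0},
    {"dx": 0, "dy": 0, "dz": 0.7, "rx": 0, "ry": 0, "rz": 0},
    {"dx": -0.4, "dy": -0.1, "dz": 0, "rx": 0, "ry": 0, "rz": 0},
    {"dx": -0.34, "dy": -0.09, "dz": 0, "rx": 0, "ry": 0, "rz": 0},
    {"dx": -0.4, "dy": -0.05, "dz": 0, "rx": 0, "ry": 0, "rz": 0},
    {"dx": -0.366, "dy": -0.03, "dz": 0, "rx": 0, "ry": 0, "rz": 0.19},
    {"dx": -0.366, "dy": -0.03, "dz": 0, "rx": 0, "ry": 0, "rz": 0.19},
    {"dx": -0.35, "dy": -0.106, "dz": 0, "rx": 0, "ry": 0, "rz": 0.19},
    {"dx": -0.35, "dy": -0.106, "dz": 0, "rx": 0, "ry": 0, "rz": 0.19},
    {"dx": 0, "dy": 0, "dz": 0, "rx": 0, "ry": 0, "rz": 0},
  ],
)

```text
t: 16.6
tcp_pos: [0.5693, 0.2691, 0.016]
tool_rot: [0.958, 0.287, -0.001, -0.0]
force: [0.1, -0.4, 0.3]
finger_gap: -0.002
gripper_force: 0.0
```

Emit:
move_arm(
  targets=[
    {"dx": -0.324, "dy": -0.172, "dz": 0, "rx": 0, "ry": 0, "rz": 0.19},
    {"dx": -0.324, "dy": -0.172, "dz": 0, "rx": 0, "ry": 0, "rz": 0.19},
    {"dx": -0.282, "dy": -0.234, "dz": 0, "rx": 0, "ry": 0, "rz": 0.19},
    {"dx": -0.282, "dy": -0.234, "dz": 0, "rx": 0, "ry": 0, "rz": 0.19},
    {"dx": -0.178, "dy": -0.21, "dz": 0, "rx": 0, "ry": 0, "rz": 0.143},
    {"dx": -0.178, "dy": -0.21, "dz": 0, "rx": 0, "ry": 0, "rz": 0.143},
    {"dx": -0.146, "dy": -0.234, "dz": 0, "rx": 0, "ry": 0, "rz": 0.143},
    {"dx": -0.146, "dy": -0.234, "dz": 0, "rx": 0, "ry": 0, "rz": 0.143},
    {"dx": 0, "dy": 0, "dz": 0, "rx": 0, "ry": 0, "rz": 0},
    {"dx": 0, "dy": 0, "dz": 0, "rx": 0, "ry": 0, "rz": 0},
  ],
)

```text
t: 17.85
tcp_pos: [0.5253, 0.2277, 0.0164]
tool_rot: [0.802, 0.597, 0.001, -0.0]
force: [1.3, 5.2, -1.8]
finger_gap: -0.0
gripper_force: 2.3
```

Emit:
move_arm(
  targets=[
    {"dx": -0.02, "dy": -0.08, "dz": 0, "rx": 0, "ry": 0, "rz": 0},
    {"dx": -0.01, "dy": -0.04, "dz": 0, "rx": 0, "ry": 0, "rz": 0},
    {"dx": 0, "dy": 0, "dz": 0, "rx": 0, "ry": 0, "rz": 0},
    {"dx": 0, "dy": 0, "dz": 0, "rx": 0, "ry": 0, "rz": 0},
    {"dx": 0, "dy": 0, "dz": 0, "rx": 0, "ry": 0, "rz": 0},
    {"dx": 0, "dy": 0, "dz": 0, "rx": 0, "ry": 0, "rz": 0},
    {"dx": 0, "dy": 0, "dz": 0, "rx": 0, "ry": 0, "rz": 0},
    {"dx": 0, "dy": 0, "dz": 0, "rx": 0, "ry": 0, "rz": 0},
    {"dx": 0, "dy": 0, "dz": 0, "rx": 0, "ry": 0, "rz": 0},
    {"dx": 0, "dy": 0, "dz": 0, "rx": 0, "ry": 0, "rz": 0},
  ],
)

```text
t: 19.1
tcp_pos: [0.5253, 0.2274, 0.0166]
tool_rot: [0.803, 0.596, 0.003, -0.001]
force: [1.2, 13.3, -3.3]
finger_gap: -0.003
gripper_force: 6.8
```

The hook is hard against its stop (13 N). I'll back off, lift and head to the loupe.

Emit:
move_arm(
  targets=[
    {"dx": 0.1, "dy": 0.4, "dz": 0, "rx": 0, "ry": 0, "rz": 0},
    {"dx": 0, "dy": 0, "dz": 1, "rx": 0, "ry": 0, "rz": 0},
    {"dx": 0, "dy": 0, "dz": 1, "rx": 0, "ry": 0, "rz": 0},
    {"dx": 0, "dy": 0, "dz": 1, "rx": 0, "ry": 0, "rz": 0},
    {"dx": -0.4, "dy": 0, "dz": 1, "rx": 0, "ry": 0, "rz": -0.3},
    {"dx": -0.4, "dy": -0.5, "dz": 1, "rx": 0, "ry": 0, "rz": -0.3},
    {"dx": -0.4, "dy": -1, "dz": 1, "rx": 0, "ry": 0, "rz": -0.3},
    {"dx": -0.4, "dy": -1, "dz": 0, "rx": 0, "ry": 0, "rz": -0.3},
    {"dx": -0.4, "dy": -1, "dz": 0, "rx": 0, "ry": 0, "rz": -0.3},
    {"dx": -0.4, "dy": -1, "dz": 0, "rx": 0, "ry": 0, "rz": -0.3},
  ],
)

```text
t: 20.35
tcp_pos: [0.4654, 0.12, 0.1666]
tool_rot: [0.986, 0.166, -0.001, 0.001]
force: [0.0, 0.0, 0.3]
finger_gap: -0.001
gripper_force: 0.0
```

Emit:
move_arm(
  targets=[
    {"dx": -0.3, "dy": -1, "dz": 0, "rx": 0, "ry": 0, "rz": -0.3},
    {"dx": 0, "dy": -1, "dz": 0, "rx": 0, "ry": 0, "rz": -0.34},
    {"dx": 0, "dy": -1, "dz": 0, "rx": 0, "ry": 0, "rz": 0},
    {"dx": 0, "dy": -1, "dz": 0, "rx": 0, "ry": 0, "rz": 0},
    {"dx": 0, "dy": -1, "dz": 0, "rx": 0, "ry": 0, "rz": 0},
    {"dx": 0, "dy": -1, "dz": 0, "rx": 0, "ry": 0, "rz": 0},
    {"dx": 0, "dy": -1, "dz": 0, "rx": 0, "ry": 0, "rz": 0},
    {"dx": 0, "dy": -1, "dz": 0, "rx": 0, "ry": 0, "rz": 0},
    {"dx": 0, "dy": -1, "dz": 0, "rx": 0, "ry": 0, "rz": 0},
    {"dx": 0, "dy": 0, "dz": 0, "rx": 0, "ry": 0, "rz": 0},
  ],
  claw=60,
)

```text
t: 21.6
tcp_pos: [0.4586, -0.1053, 0.1665]
tool_rot: [1.0, 0.0, -0.0, 0.0]
force: [-0.3, 0.1, 0.2]
finger_gap: 0.602
gripper_force: 0.0
```

Run:
```python
from station import cams,sensors
from h import *
import cv2
I=cams.snapshot("side");T=cams.snapshot("top")
c=np.zeros((600,800,3),np.uint8)
def put(im,x0,y0,x1,y1,k,X,Y):
    r=cv2.resize(im[y0:y1,x0:x1,::-1],None,fx=k,fy=k,interpolation=2);c[Y:Y+r.shape[0],X:X+r.shape[1]]=r
put(T,222,185,302,255,5,0,0); put(I,250,195,325,270,5,420,0); put(I,345,150,445,200,4,0,390); put(T,330,200,405,250,4,420,390)
cv2.imwrite("pics/c4.png",c)
print(sensors.sense()["tcp_pos"],sensors.sense()["q"])
```

```text
[ 0.45810087 -0.10339138  0.16638134] [-4.60434950e-01  3.83325101e-01  1.85523637e+00 -2.87672775e-04
  9.04565237e-01  1.10844693e+00]
```

View pics/c4.png

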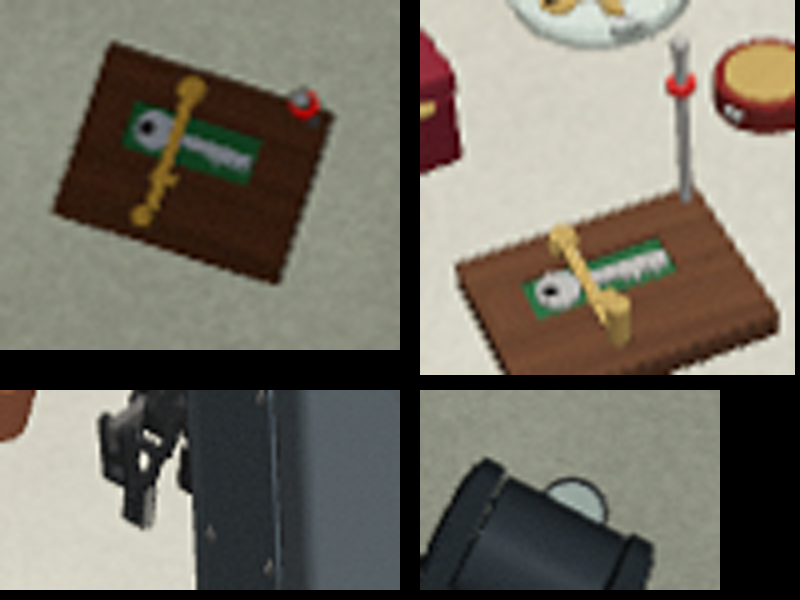

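The hook bar lies across the key into the catch, and the key is unmoved. Now I'll descend on the loupe handle.

Emit:
move_arm(
  targets=[
    {"dx": 0.02, "dy": -0.9, "dz": 0, "rx": 0, "ry": 0, "rz": 0},
    {"dx": 0, "dy": -0.9, "dz": 0, "rx": 0, "ry": 0, "rz": 0},
    {"dx": 0, "dy": -0.92, "dz": -0.5, "rx": 0, "ry": 0, "rz": 0},
    {"dx": 0, "dy": 0, "dz": -1, "rx": 0, "ry": 0, "rz": 0},
    {"dx": 0, "dy": 0, "dz": -1, "rx": 0, "ry": 0, "rz": 0},
    {"dx": 0, "dy": 0, "dz": -1, "rx": 0, "ry": 0, "rz": 0},
    {"dx": 0, "dy": 0, "dz": -1, "rx": 0, "ry": 0, "rz": 0},
    {"dx": 0, "dy": 0, "dz": -0.5, "rx": 0, "ry": 0, "rz": 0},
    {"dx": 0, "dy": 0, "dz": -0.5, "rx": 0, "ry": 0, "rz": 0},
    {"dx": 0, "dy": 0, "dz": -0.5, "rx": 0, "ry": 0, "rz": 0},
  ],
)

```text
t: 22.95
tcp_pos: [0.4598, -0.1716, 0.0163]
tool_rot: [1.0, 0.002, 0.0, 0.0]
force: [0.2, 0.2, 0.5]
finger_gap: 0.604
gripper_force: 0.0
```

Emit:
move_arm(
  targets=[
    {"dx": 0, "dy": 0, "dz": -0.4, "rx": 0, "ry": 0, "rz": 0},
    {"dx": 0, "dy": 0, "dz": -0.4, "rx": 0, "ry": 0, "rz": 0},
    {"dx": 0, "dy": 0, "dz": -0.4, "rx": 0, "ry": 0, "rz": 0},
    {"dx": 0, "dy": 0, "dz": -0.1, "rx": 0, "ry": 0, "rz": 0},
    {"dx": 0, "dy": 0, "dz": 0, "rx": 0, "ry": 0, "rz": 0},
    {"dx": 0, "dy": 0, "dz": 0, "rx": 0, "ry": 0, "rz": 0},
    {"dx": 0, "dy": 0, "dz": 0, "rx": 0, "ry": 0, "rz": 0},
    {"dx": 0, "dy": 0, "dz": 0, "rx": 0, "ry": 0, "rz": 0},
    {"dx": 0, "dy": 0, "dz": 0, "rx": 0, "ry": 0, "rz": 0},
    {"dx": 0, "dy": 0, "dz": 0, "rx": 0, "ry": 0, "rz": 0},
  ],
)

```text
t: 24.2
tcp_pos: [0.4593, -0.1716, -0.0159]
tool_rot: [1.0, 0.002, -0.0, -0.0]
force: [-1.0, -0.4, -0.1]
finger_gap: 0.599
gripper_force: 0.0
```

Emit:
move_arm(
  targets=[
    {"dx": 0, "dy": 0, "dz": 0, "rx": 0, "ry": 0, "rz": 0},
    {"dx": 0, "dy": 0, "dz": 0, "rx": 0, "ry": 0, "rz": 0},
    {"dx": 0, "dy": 0, "dz": 0, "rx": 0, "ry": 0, "rz": 0},
    {"dx": 0, "dy": 0, "dz": 0, "rx": 0, "ry": 0, "rz": 0},
    {"dx": 0, "dy": 0, "dz": 0, "rx": 0, "ry": 0, "rz": 0},
    {"dx": 0, "dy": 0, "dz": 0, "rx": 0, "ry": 0, "rz": 0},
    {"dx": 0, "dy": 0, "dz": 0, "rx": 0, "ry": 0, "rz": 0},
    {"dx": 0, "dy": 0, "dz": 0, "rx": 0, "ry": 0, "rz": 0},
    {"dx": 0, "dy": 0, "dz": 0, "rx": 0, "ry": 0, "rz": 0},
    {"dx": 0, "dy": 0, "dz": 0, "rx": 0, "ry": 0, "rz": 0},
  ],
  claw=0,
  newtons=60,
)

```text
t: 25.45
tcp_pos: [0.4594, -0.1717, -0.0158]
tool_rot: [1.0, 0.001, 0.0, 0.0]
force: [-0.2, 0.2, 5.9]
finger_gap: 0.191
gripper_force: 59.8
```

Gripped. Lift and carry.

Emit:
move_arm(
  targets=[
    {"dx": 0, "dy": 0, "dz": 0.5, "rx": 0, "ry": 0, "rz": 0},
    {"dx": 0, "dy": 0, "dz": 0.8, "rx": 0, "ry": 0, "rz": 0},
    {"dx": 0, "dy": 0, "dz": 0.8, "rx": 0, "ry": 0, "rz": 0},
    {"dx": 0, "dy": 0, "dz": 0.8, "rx": 0, "ry": 0, "rz": 0},
    {"dx": 0, "dy": 0, "dz": 0.8, "rx": 0, "ry": 0, "rz": 0},
    {"dx": 0, "dy": 0, "dz": 0.5, "rx": 0, "ry": 0, "rz": 0},
    {"dx": 0, "dy": 0, "dz": 0, "rx": 0, "ry": 0, "rz": 0},
    {"dx": 0, "dy": 0, "dz": 0, "rx": 0, "ry": 0, "rz": 0},
    {"dx": 0, "dy": 0, "dz": 0, "rx": 0, "ry": 0, "rz": 0},
    {"dx": 0, "dy": 0, "dz": 0, "rx": 0, "ry": 0, "rz": 0},
  ],
)

```text
t: 26.7
tcp_pos: [0.459, -0.1714, 0.0884]
tool_rot: [1.0, 0.002, -0.001, -0.0]
force: [0.3, -0.8, -0.8]
finger_gap: 0.199
gripper_force: 59.2
```

Emit:
move_arm(
  targets=[
    {"dx": 0, "dy": 0.4, "dz": 0, "rx": 0, "ry": 0, "rz": 0},
    {"dx": 0, "dy": 0.8, "dz": 0, "rx": 0, "ry": 0, "rz": 0},
    {"dx": 0, "dy": 0.8, "dz": 0, "rx": 0, "ry": 0, "rz": 0},
    {"dx": 0, "dy": 0.8, "dz": 0, "rx": 0, "ry": 0, "rz": 0},
    {"dx": 0, "dy": 0.8, "dz": 0, "rx": 0, "ry": 0, "rz": 0},
    {"dx": 0, "dy": 0.8, "dz": 0, "rx": 0, "ry": 0, "rz": 0},
    {"dx": 0, "dy": 0.8, "dz": 0, "rx": 0, "ry": 0, "rz": 0},
    {"dx": 0, "dy": 0.8, "dz": 0, "rx": 0, "ry": 0, "rz": 0},
    {"dx": 0, "dy": 0.8, "dz": 0, "rx": 0, "ry": 0, "rz": 0},
    {"dx": 0, "dy": 0.8, "dz": 0, "rx": 0, "ry": 0, "rz": 0},
  ],
)

```text
t: 27.95
tcp_pos: [0.4586, 0.0205, 0.0891]
tool_rot: [1.0, 0.002, -0.0, -0.0]
force: [-0.7, 1.2, -1.3]
finger_gap: 0.191
gripper_force: 59.2
```

Emit:
move_arm(
  targets=[
    {"dx": 0, "dy": 0.8, "dz": 0, "rx": 0, "ry": 0, "rz": 0},
    {"dx": 0, "dy": 0.8, "dz": 0, "rx": 0, "ry": 0, "rz": 0},
    {"dx": 0, "dy": 0.8, "dz": 0, "rx": 0, "ry": 0, "rz": 0},
    {"dx": 0, "dy": 0.8, "dz": 0, "rx": 0, "ry": 0, "rz": 0},
    {"dx": 0.2, "dy": 0.8, "dz": 0, "rx": 0, "ry": 0, "rz": 0},
    {"dx": 0.4, "dy": 0.8, "dz": 0, "rx": 0, "ry": 0, "rz": 0},
    {"dx": 0.4, "dy": 0.5, "dz": 0, "rx": 0, "ry": 0, "rz": 0},
    {"dx": 0.4, "dy": 0.37, "dz": 0, "rx": 0, "ry": 0, "rz": 0},
    {"dx": 0.2, "dy": 0, "dz": 0, "rx": 0, "ry": 0, "rz": 0},
    {"dx": 0, "dy": 0, "dz": 0, "rx": 0, "ry": 0, "rz": 0},
  ],
)

```text
t: 29.2
tcp_pos: [0.4996, 0.1597, 0.0889]
tool_rot: [1.0, 0.001, -0.0, 0.0]
force: [0.3, 0.4, -0.4]
finger_gap: 0.192
gripper_force: 59.2
```

Run:
```python
from station import cams,sensors
from h import *
import cv2
I=cams.snapshot("side");T=cams.snapshot("top")
c=np.zeros((600,800,3),np.uint8)
def put(im,x0,y0,x1,y1,k,X,Y):
    r=cv2.resize(im[y0:y1,x0:x1,::-1],None,fx=k,fy=k,interpolation=2);c[Y:Y+r.shape[0],X:X+r.shape[1]]=r
put(T,222,170,292,250,5,0,0); put(I,255,190,330,270,6,352,0)
cv2.imwrite("pics/c5.png",c)
s=sensors.sense();P=s["tcp_pos"]+[.0653,0,.0218];print(s["tcp_pos"],s["gripper_force"],P)
print("top crop",(proj("top",P)[0]-[222,170]+.5)*5,"side crop",(proj("side",P)[0]-[255,190]+.5)*6+[352,0])
```

```text
Traceback (most recent call last):
ValueError: could not broadcast input array from shape (480,450,3) into shape (480,448,3)
```

Run:
```python
from station import cams,sensors
from h import *
import cv2
I=cams.snapshot("side");T=cams.snapshot("top")
cv2.imwrite("pics/sideF.png",I[:,:,::-1]);cv2.imwrite("pics/topF.png",T[:,:,::-1])
c=np.zeros((600,800,3),np.uint8)
def put(im,x0,y0,x1,y1,k,X,Y):
    r=cv2.resize(im[y0:y1,x0:x1,::-1],None,fx=k,fy=k,interpolation=2);c[Y:Y+r.shape[0],X:X+r.shape[1]]=r
put(T,222,170,292,250,5,0,0); put(I,255,190,329,270,6,352,0)
cv2.imwrite("pics/c5.png",c)
s=sensors.sense();P=s["tcp_pos"]+[.0653,0,.0218];print(s["tcp_pos"],s["gripper_force"],P)
print("top crop",(proj("top",P)[0]-[222,170]+.5)*5,"side crop",(proj("side",P)[0]-[255,190]+.5)*6+[352,0])
```

```text
[0.49883874 0.1595532  0.08891744] 59.190133810043335 [0.56413874 0.1595532  0.11071744]
top crop [214.10461133 216.30571006] side crop [579.0139063  212.12350826]
```

View pics/c5.png

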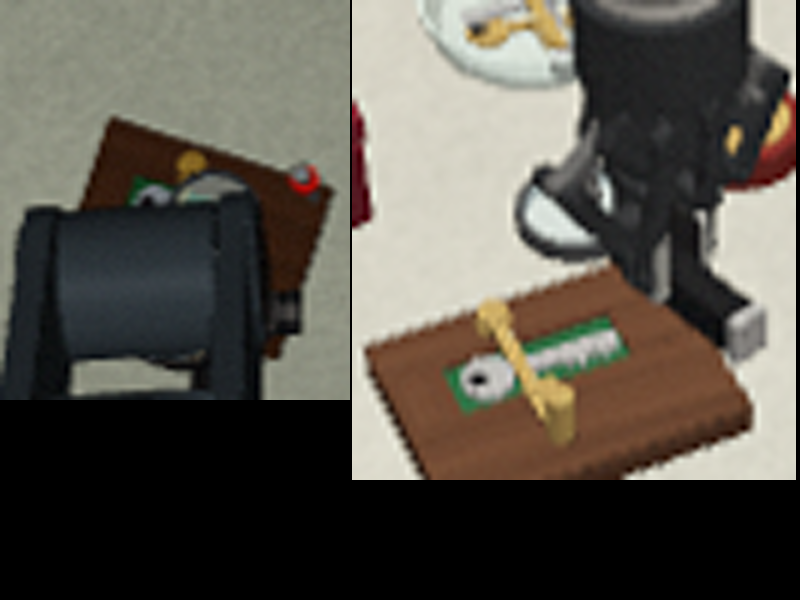

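Run:
```python
from h import *
a=np.linspace(0,2*np.pi,73);C=np.c_[.03*np.cos(a),.03*np.sin(a),0*a]
H=np.array([[-.12,sy*.009,z] for sy in(-1,1) for z in(-.006,.018)])
for name,L in(("nom",[.5641,.1596,.1107]),):
  for tilt in(0,.08,-.08):  # pitch about y at grip, + = lens down
    g=np.array(L)-[.066,0,-.006]
    f=lambda Q:(lambda R:g+(Q+[.066,0,-.006])@R.T)(np.array([[np.cos(tilt),0,np.sin(tilt)],[0,1,0],[-np.sin(tilt),0,np.cos(tilt)]]))
    u=lambda Q:(proj("side",f(Q))-[255,190]+.5)*6+[352,0]
    top=u(C+[0,0,.006]);bot=u(C-[0,0,.006]);e=u(H)
    print(tilt,"left",min(top[:,0].min(),bot[:,0].min()),"bottom",bot[:,1].max(),"top",top[:,1].min(),"handle end",e.round().tolist())
```

```text
0 left 514.0395923194219 bottom 266.19833958732306 top 160.06441345720918 handle end [[767.0, 348.0], [767.0, 310.0], [737.0, 368.0], [737.0, 330.0]]
0.08 left 515.3275783779003 bottom 272.95673302679586 top 171.24480300117676 handle end [[768.0, 342.0], [765.0, 302.0], [738.0, 363.0], [735.0, 322.0]]
-0.08 left 513.4694761376593 bottom 259.8250753332235 top 149.1699055851464 handle end [[765.0, 354.0], [768.0, 318.0], [735.0, 374.0], [738.0, 338.0]]
```

Run:
```python
from h import *
import cv2
p=np.load("rest.npy")
s=cv2.imread("pics/side0.png").astype(int);f=cv2.imread("pics/sideF.png")
print("rows198+ sum darkness over post cols",[int((185-s[r,298:306].mean(1)).sum()) for r in range(198,208)])
print("ring rows redness",[int(np.clip(s[r,296:308,2]-s[r,296:308,1]-20,0,None).sum()) for r in range(206,217)])
a=np.linspace(0,2*np.pi,73)
q=lambda r,z:proj("side",rest(p,np.c_[.05+r*np.cos(a),-.068+r*np.sin(a),z+0*a]))[:,1]
print("pred posttop upper edge",q(.004,.148).min())
for h in(.108,.112,.116):print(h,"ring top",q(.009,h+.003).min(),"bottom",q(.009,h-.003).max())
g=cv2.cvtColor(f,cv2.COLOR_BGR2GRAY)
for c in(286,288,290,292,294,296,298):print(c,"rim col",g[216:240,c].tolist())
L=np.array([.5641,.1596,.1107])
P=proj("side",L+np.c_[.03*np.cos(a),.03*np.sin(a),-.006+0*a])
for c in(286,290,294,298):print(c,max(P[i,1] for i in range(73) if abs(P[i,0]-c)<1.2))
```

```text
rows198+ sum darkness over post cols [117, 82, 44, -46, -29, 65, 164, 209, 204, 172]
ring rows redness [0, 0, 0, 29, 263, 499, 652, 500, 92, 0, 0]
pred posttop upper edge 201.1617240024803
0.108 ring top 209.79662182245355 bottom 215.40690699192015
0.112 ring top 208.76142916245948 bottom 214.37469096079136
0.116 ring top 207.72190560882862 bottom 213.3381195568725
286 rim col [219, 157, 49, 44, 36, 69, 183, 221, 223, 221, 221, 224, 199, 127, 58, 44, 127, 202, 214, 213, 219, 189, 119, 80]
288 rim col [220, 169, 82, 104, 111, 94, 65, 138, 213, 225, 220, 222, 226, 183, 96, 52, 42, 167, 212, 221, 189, 118, 80, 82]
290 rim col [167, 121, 108, 116, 97, 65, 49, 41, 36, 135, 215, 226, 223, 211, 149, 65, 49, 90, 200, 224, 165, 78, 83, 86]
292 rim col [107, 112, 93, 75, 63, 52, 48, 50, 39, 34, 29, 131, 215, 214, 152, 72, 52, 89, 205, 191, 117, 78, 83, 85]
294 rim col [83, 72, 71, 69, 87, 90, 56, 32, 36, 37, 37, 33, 41, 157, 132, 67, 52, 135, 166, 122, 76, 82, 84, 85]
296 rim col [98, 103, 91, 141, 168, 159, 104, 132, 100, 30, 36, 38, 35, 40, 46, 59, 55, 169, 138, 79, 83, 84, 84, 87]
298 rim col [33, 31, 35, 30, 41, 88, 103, 104, 109, 77, 40, 38, 39, 38, 40, 38, 26, 40, 75, 85, 85, 85, 86, 88]
286 233.0262059827497
290 233.81038964921052
294 233.80528847914306
298 233.00808226021758
```

```bash
python3 -c "
from station import order,sensors
print(sensors.sense()['t'],sensors.sense()['gripper_force']);print(order.sign_off())"
```

```text
29.4 59.190133810043335
the job is handed in; nothing more can be done
None
```

The job is handed in: the hook is shut in its catch, and the loupe is held about level over the key's teeth at roughly 0.111–0.114 m against a measured ring height of 0.111 m. The judge's result was not shown.

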